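# Set the blank step attenuator by clicks and switch it in

## Task

The bar knob on the step attenuator has no markings: gently turn it counter-clockwise (seen from above) to its end stop without forcing it, then turn it clockwise exactly four clicks and leave it resting in that click. Only then throw the toggle lever on the small switch unit fully over to the other side to switch the attenuator in, and let go. Leave the small round trim knob and the other things on the bench alone.

Things in the scene. Friction and masses are not known exactly. Their poses are not given: they have to be found in the camera images.
- attenuator: step attenuator: flat aluminium case, grey top plate, 156 mm (x) by 206 mm (y) by 70 mm high, fixed; origin at the centre of its underside, z up. On its top: at x 0, y +30 mm the grey bar knob on a 60 mm round steel plate; at x 0, y -68 mm a small round black trim knob (20 mm across, 16 mm high). Two coaxial sockets stick out 22 mm from its +x side.
- knob_grip (a point): the bar knob, point on its vertical turning axis 34 mm above the case top (104 mm above the bench), where to grip the bar. Bar: grey plastic, 46 mm long (this point's x), 14 mm thick (its y), alike at both ends, from 10 to 45 mm above the case top; below it a 50 mm round black skirt. z up. The bar sits on its shaft at an arbitrary angle (spread over 1.6 rad): its direction does not tell the setting.
- knob_axis (a point): where the knob axis meets the case top; turns with the case only. The knob has 9 click positions 20 degrees (0.349 rad) apart, first at the counter-clockwise stop, rising clockwise; the knob starts 2 to 4 clicks from the first. A click takes about 0.15 N m to ride over, then the knob drops into the next by itself, also when let go between clicks.
- wafer (a point): the contacts (inside, unseen). The wafer rises by only 0.017 mm per click, too little to measure; it serves to judge the setting (20.000 mm above the bench at the first click).
- stop_core (a point): the core that carries both end stops (inside, unseen). A stop is met 0.03 rad beyond the first or last click; from there the core twists like a spring, 8 N m per rad (0.8 N m at 0.1 rad); twisting it by 0.17 rad (about 1.4 N m) counts as forced. Its point rises by only 0.05 mm per rad, too little to measure, and serves to judge that.
- switch_unit: small switch unit: aluminium case 134 mm (x) by 114 mm (y) by 52 mm high, fixed to the bench; origin at the centre of its underside, z up. It carries a black block, 70 mm (x) by 50 mm (y) by 25 mm high, in the middle of its top, on which the toggle lever is hinged about the unit's y axis, at 74 mm above the bench. The unit stands on the robot's left or right; the attenuator stands on the other side.
- toggle (a joint): angle of the toggle lever: 0 = leaning 0.5 rad to the unit's -x side (out), 1.0 = leaning 0.5 rad to its +x side (switched in). It stays where it is left and takes about 1 N at its ball to move.
- toggle_tip (a point): centre of the black ball, 26 mm across, at the top of the toggle lever, 60 mm from the hinge (127 mm above the bench at either end of its throw, 134 mm in mid-throw). The rod below it is steel, 10 mm thick.
- meter: yellow handheld multimeter lying flat, 150 by 75 by 36 mm; bystander, origin under its centre
- adapter: small steel coaxial adapter standing up, 20 mm across, 32 mm high; bystander, origin under its centre
- load: small brass dummy load standing up, 24 mm across, 40 mm high; bystander, origin under its centre
- tape: white tape roll lying flat, 72 mm across, 19 mm high; bystander, origin under its centre
- screwdriver: screwdriver, 160 mm long, lying; bystander
- parts_bin: clear open plastic bin, 120 by 90 by 50 mm; bystander, origin under its centre
- trim (a joint): angle of the small trim knob, starts near 2.0 rad; to be left alone (below 1.7 or above 2.3 rad counts as turned)
Not all that is in view belongs to the job. What is shaped like the switch_unit but green is not meant.

How it is judged:
On the way, in this order (a step that is already met when the one before it is completed fails the run):
1. the knob is turned counter-clockwise to its end stop (first click) (height (world z) of wafer below 0.020005 m), for 0.1 s.
2. the knob is set to the fourth click from the stop (height (world z) of wafer between 0.0200638 and 0.0200758 m), for 0.3 s.
3. the toggle lever is thrown over (value of joint toggle above 0.88 rad), for 0.1 s.
At the end, for the whole second after the job is handed in: the knob rests in the fourth click from its counter-clockwise stop (within 0.12 rad), the toggle lever is thrown over to within 0.12 rad of its far end, nothing else was disturbed and the robot has let go (all of step 2 and value of joint toggle above 0.88 rad); the robot touches nothing.
It fails at once if the knob is forced against an end stop (the core twisted by over 0.17 rad, about 1.4 N m) (height (world z) of stop_core below 0.0199915 m or height (world z) of stop_core above 0.0200085 m).
It fails at once if the toggle lever is thrown while the knob is not in the fourth click (value of joint toggle above 0.5 rad and not (height (world z) of wafer between 0.0200638 and 0.0200758 m)).
It fails at once if the trim knob is turned by about 0.3 rad (value of joint trim below 1.7 rad or value of joint trim above 2.3 rad).
It fails at once if a bystander (handheld multimeter, coaxial adapter, brass dummy load, tape roll, screwdriver, clear bin) is moved by more than 30 mm (distance of any of meter, adapter, load, tape, screwdriver, parts_bin from where it was at the start of the episode above 0.03 m).
It also fails if it takes over 72 s, if anything falls off the work surface, if the arm or the gripper's body presses on something with over 40 N, if the wrist force passes 120 N, or if a joint passes its speed limit or range.

## Robot

A 7-joint arm with a two-finger parallel gripper is mounted at the origin on the work surface. World frame = base frame: x ahead of the robot, y to its left, z up, the work surface at z = 0. Lengths are in m, angles in rad, forces in N, time in s.
With the tool pointing down it reaches from about 0.425 to 0.875 m from the base axis. Payload 9.9 kg.
Tool frame: the origin (TCP) lies midway between the tips of the shut fingers; the grasp point (between the pads) lies r.grasp_offset behind it (r.grasp_offset is the distance from the TCP to the grasp point, in m); z points along the fingers, y is the line along which they close (so a half turn about z gives the same grasp; the last joint's range is limited). The gripper opens to 85 mm and grips with 20 to 120 N. Pads are 22 mm wide; open, the fingers measure 114 mm over their backs; the gripper's body (76 mm by 85 mm) begins 54 mm behind the grasp point. The pads swing forward as they close: fully open they stand 13 mm farther back than shut.
Start: joints at [1.118, 0.576, 0.025, 1.437, -0.015, 1.129, -0.057], TCP at [0.243, -0.63, 0.231] pointing down, gripper open.
Joint ranges: [-2.76, 2.76], [-0.34, 2.15], [-1.52, 1.57], [0.19, 2.46], [-1.09, 4.23], [0.17, 1.99], [-2.82, 2.82]. Speed limits (rad/s): [2.22, 2.22, 3.01, 3.01, 3.14, 3.14, 3.14].

## Interface

Orientations are given as a rotation vector (axis times angle).
In Python, from plant import r, read_camera gives the robot as it stands. The module is installed in compiled form; this text tells all that it offers.
- The arm moves only by the tool move_arm, never from a script. Its argument "increments" is a list of rows, each a list of 7 numbers: the shift along the tool's x, y, z in m, then the turn, a rotation vector about the tool's x, y, z in rad, then the finger opening in m, from 0 to 0.0854. A call has 1 to 20 rows; each row is the pose to reach, as a shift and turn from the pose commanded when the call began, along the tool's axes at that moment; what a row does not reach only later rows make up. A row lasts 1/10 s, in which the tool goes at most 50 mm and 8.59 degrees, less where a joint would pass 70% of its speed; a pose out of reach is approached as far as the arm can. A call with a gripper value outside its range is refused whole. The fingers move at their own pace and stop on an object; the grip force is fixed at half the most. Time passes only in rows, so rows that repeat a pose let the fingers close. It gives the time, the measured TCP pose, the force, the opening and the grip force at its end, in the units of the state.
- r.get_obs(): the state, without advancing time (a new reading comes with each control period).
- read_camera(name): name is "scene" or "top" or "wrist"; returns a dict with "pixels" (400x640x3 uint8, red, green, blue), "z_map" (400x640 float32, m along the optical axis (not along the pixel's ray), 0 where there is no reading), "fx", "fy", "cx", "cy" (pixels), "R" (3x3) and "t" (3): a world point X has camera coordinates R X + t. Camera axes: x right, y down, z forward; pixel columns grow to the right and rows downward; lengths in m; the calibration is good to about 2 mm. A picture is of the moment at which its call begins.
- r.hand_in(): hands the job in; it is judged then, once.
The state is a dict: "time_s": time; "joint_positions": joint angles; "qd": joint speeds; "joint_efforts": joint torques, N m; "tcp_pos": TCP position; "ee_rot": TCP orientation; "wrist_force": force on the tool from outside, world axes, zero at the start; "wrist_torque": the same for the moment, N m; "grip_width": finger opening in m; "grip_force": force on a finger pad.
Only numpy, scipy, OpenCV 4.12 (cv2) and the standard library are available. Lean on these libraries where they do the work, as an engineer would, in place of code of your own. Each camera call takes 0.05 s, during which the arm holds its last target. There are 200 camera calls.

## Working session

There is one attempt and no reset: what is moved stays moved. The work goes in short steps, Python scripts to look and compute and a tool call to move; the robot and the scene stay as the last step left them, time stands still between calls to the robot, and variables do not carry over. Pictures are saved under pics/ and viewed, at most 10 in all, crops included, and the job is handed in when it is done.

Besides the shell and the picture viewer there is one more tool, called after "Emit:" as a command line: name --pt "numbers of a row" for each row, then --argument value for the rest. move_arm: Moves the arm, as the interface text tells. Its arguments: {"type":"object","properties":{"increments":{"type":"array","items":{"type":"array","items":{"type":"number"}}}},"required":["increments"]}

```bash
mkdir -p pics; cat > h.py <<'E'
import numpy as np, cv2
from plant import r, read_camera
def world(c):
    v,u=np.mgrid[0:400,0:640]; z=c["z_map"]
    P=np.stack([(u-c["cx"])/c["fx"]*z,(v-c["cy"])/c["fy"]*z,z],-1)
    W=(P-c["t"])@c["R"]; W[z==0]=np.nan
    return W
def save(c,n): cv2.imwrite("pics/"+n,c["pixels"][:,:,::-1])
E
python3 - <<'E'
from h import *
o=r.get_obs(); print({k:np.round(v,3) for k,v in o.items()}, r.grasp_offset)
im=[]
for n in ["scene","top","wrist"]:
    c=read_camera(n); np.savez("pics/"+n,**c); im.append(c["pixels"][:,:,::-1])
    print(n,c["fx"],np.round(-np.array(c["R"]).T@c["t"],3),np.round(c["R"][2],3))
cv2.imwrite("pics/top0.png",im[1]);cv2.imwrite("pics/scene0.png",im[0])
E
```

```text
{'time_s': np.float64(0.0), 'joint_positions': array([ 1.118,  0.577,  0.025,  1.438, -0.015,  1.129, -0.057]), 'qd': array([-0.001,  0.001,  0.   , -0.001,  0.002, -0.001,  0.001]), 'joint_efforts': array([ 1.0000e-03, -7.6575e+01,  2.2510e+00, -2.8598e+01,  1.6000e-02,
        1.3000e-02, -0.0000e+00]), 'tcp_pos': array([ 0.243, -0.629,  0.23 ]), 'ee_rot': array([-3.087e+00, -5.760e-01,  1.000e-03]), 'wrist_force': array([ 0.283, -0.043, -0.26 ]), 'wrist_torque': array([-0.052,  0.019, -0.016]), 'grip_force': np.float64(0.0), 'grip_width': np.float64(0.085)} 0.0187
scene 433.7085177714902 [ 1.133 -0.488  0.863] [-0.58   0.449 -0.68 ]
top 428.40616683726563 [0.352 0.008 1.355] [ 0.111 -0.004 -0.994]
wrist 343.0306896006974 [ 0.322 -0.6    0.373] [-0.308 -0.118 -0.944]
```

View pics/top0.png

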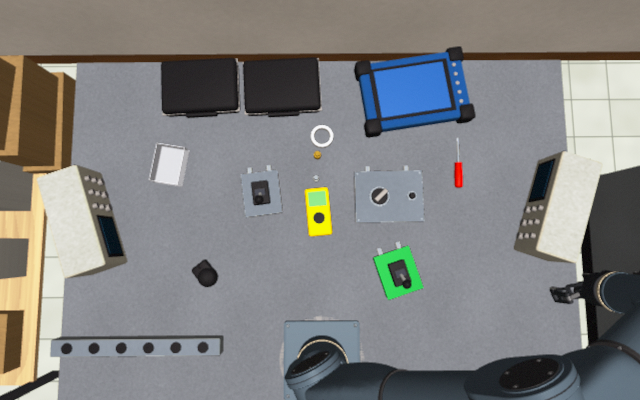

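View pics/scene0.png

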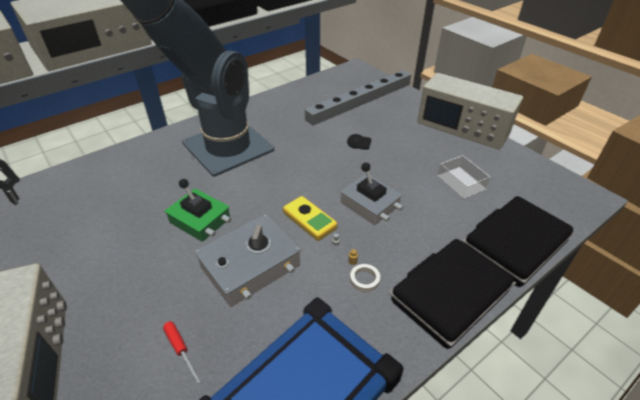

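The top view shows the attenuator at (390,196) with the bar knob at (380,196) and trim at (412,196). The grey switch unit is at (262,193), with its ball at about (259,200). The green decoy is at (398,272). Next I measure from depth.

```bash
python3 - <<'E'
from h import *
c=dict(np.load("pics/top.npz")); W=world(c); px=c["pixels"].astype(int)
def box(m): return cv2.minAreaRect(np.argwhere(m)[:,::-1].astype(np.float32))
def sub(u0,u1,v0,v1):
    m=np.zeros((400,640),bool); m[v0:v1,u0:u1]=1; return m
def rect(P): 
    (x,y),s,a=cv2.minAreaRect(P[:,:2].astype(np.float32)); print(np.round([x,y],4),np.round(s,4),round(a,2),len(P))
S=sub(345,432,160,232)
for name,S,lo,hi in [("att top",S,.06,.078),("knob",sub(362,398,178,214),.095,.13),("sw top",sub(232,292,160,225),.042,.062),("block",sub(240,285,165,225),.068,.084),("ball",sub(240,285,165,225),.11,.15)]:
    m=S&(W[...,2]>lo)&(W[...,2]<hi); print(name); 
    P=W[m]; rect(P); print(P.mean(0).round(4),np.median(P[:,2]).round(4),P[:,2].max().round(4))
    if name=="knob":
        q=P[:,:2]-P[:,:2].mean(0); w,V=np.linalg.eigh(q.T@q); print("knob dir",np.degrees(np.arctan2(V[1,1],V[0,1])), np.sqrt(w/len(q)))
# bystanders z>0.015 meter
hsv=cv2.cvtColor(c["pixels"],cv2.COLOR_RGB2HSV)
m=(hsv[...,0]>22)&(hsv[...,0]<34)&(hsv[...,1]>150)&sub(290,345,170,250); rect(W[m])
big=cv2.resize(c["pixels"][150:240,230:440,::-1],None,fx=3.8,fy=3.8,interpolation=cv2.INTER_CUBIC); cv2.imwrite("pics/crop.png",big)
E
```

```text
att top
[ 0.4921 -0.2087] [0.1569 0.2066] 0.85 3237
[ 0.4911 -0.2095  0.071 ] 0.0709 0.078
knob
[ 0.492  -0.1782] [0.0125 0.0462] 44.6 82
[ 0.4908 -0.1769  0.1144] 0.1151 0.1205
knob dir 134.52196951033625 [0.00403399 0.01390648]
sw top
[0.513  0.1802] [0.1487 0.1145] 7.36 1219
[0.5049 0.1785 0.0527] 0.0527 0.0607
block
[0.5054 0.1791] [0.07   0.0508] 7.29 264
[0.5096 0.1774 0.0777] 0.0778 0.0839
ball
[0.4777 0.1753] [0.023  0.0238] 0.94 65
[0.4781 0.1748 0.1365] 0.1364 0.144
[0.4497 0.0065] [0.1482 0.0739] 4.79 778
```

View pics/crop.png

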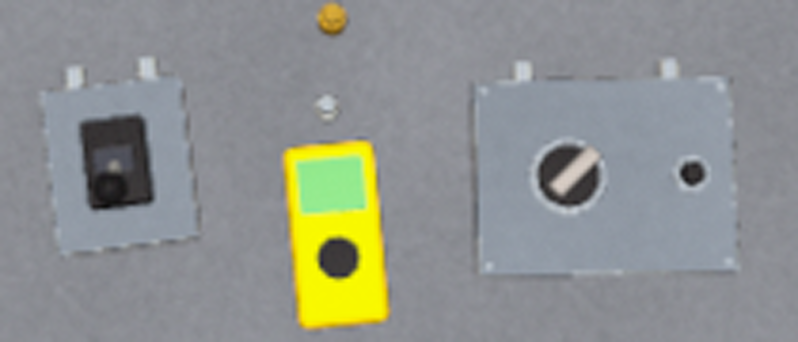

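The crop shows the bar at about -45° in the world frame (lower left (555,190) to upper right (597,152)). The switch ball at (108,187) leans to -x, and the sockets are on the +x side, so both yaws are small. The sizes all match. The ball's x is also consistent with the out position.

```bash
cat >> h.py <<'E'
from scipy.spatial.transform import Rotation as Ro
def inc(p,yaw):   # tool down, tool y at world angle yaw (deg)
    o=r.get_obs(); R0=Ro.from_rotvec(o["ee_rot"]); a=np.radians(yaw)
    y=np.array([np.cos(a),np.sin(a),0]); z=np.array([0,0,-1.]); x=np.cross(y,z)
    Rt=Ro.from_matrix(np.stack([x,y,z],1))
    return np.round(np.r_[R0.inv().apply(np.array(p)-o["tcp_pos"]),(R0.inv()*Rt).as_rotvec()],4)
def st():
    o=r.get_obs(); M=Ro.from_rotvec(o["ee_rot"]).as_matrix()
    print("t",o["time_s"].round(2),"tcp",o["tcp_pos"].round(4),"yawY",np.degrees(np.arctan2(M[1,1],M[0,1])).round(2),"z",M[:,2].round(3),"F",o["wrist_force"].round(2),"T",o["wrist_torque"].round(3),"w",o["grip_width"].round(4),o["grip_force"].round(1),"q",o["joint_positions"].round(2))
E
python3 -c "
from h import *
st(); print(inc([.492,-.1785,.2],-135.5))"
```

```text
Traceback (most recent call last):
  File "h.py", line 17, in st
    print("t",o["time_s"].round(2),"tcp",o["tcp_pos"].round(4),"yawY",np.degrees(np.arctan2(M[1,1],M[0,1])).round(2),"z",M[:,2].round(3),"F",o["wrist_force"].round(2),"T",o["wrist_torque"].round(3),"w",o["grip_width"].round(4),o["grip_force"].round(1),"q",o["joint_positions"].round(2))
              ^^^^^^^^^^^^^^^^^
AttributeError: 'float' object has no attribute 'round'
```

```bash
sed -i 's/o\["time_s"\].round(2)/round(float(o["time_s"]),2)/; s/o\["grip_width"\].round(4),o\["grip_force"\].round(1)/round(float(o["grip_width"]),4),round(float(o["grip_force"]),1)/' h.py
python3 -c "
from h import *
st(); print(inc([.492,-.1785,.2],-135.5))"
```

```text
t 0.15 tcp [ 0.2432 -0.6293  0.2306] yawY -68.87 z [-0.001  0.001 -1.   ] F [ 0.04  0.16 -1.06] T [ 0.035 -0.016  0.054] w 0.0854 0.0 q [ 1.12  0.58  0.02  1.44 -0.02  1.13 -0.06]
[ 3.9460e-01 -3.3070e-01  3.1000e-02 -1.1000e-03  8.0000e-04  1.1629e+00]
```

Emit:
move_arm --pt "0.3946 -0.3307 0.031 -0.001 0.001 1.163 0.085" --pt "0.3946 -0.3307 0.031 -0.001 0.001 1.163 0.085" --pt "0.3946 -0.3307 0.031 -0.001 0.001 1.163 0.085" --pt "0.3946 -0.3307 0.031 -0.001 0.001 1.163 0.085" --pt "0.3946 -0.3307 0.031 -0.001 0.001 1.163 0.085" --pt "0.3946 -0.3307 0.031 -0.001 0.001 1.163 0.085" --pt "0.3946 -0.3307 0.031 -0.001 0.001 1.163 0.085" --pt "0.3946 -0.3307 0.031 -0.001 0.001 1.163 0.085" --pt "0.3946 -0.3307 0.031 -0.001 0.001 1.163 0.085" --pt "0.3946 -0.3307 0.031 -0.001 0.001 1.163 0.085" --pt "0.3946 -0.3307 0.031 -0.001 0.001 1.163 0.085" --pt "0.3946 -0.3307 0.031 -0.001 0.001 1.163 0.085" --pt "0.3946 -0.3307 0.031 -0.001 0.001 1.163 0.085" --pt "0.3946 -0.3307 0.031 -0.001 0.001 1.163 0.085" --pt "0.3946 -0.3307 0.031 -0.001 0.001 1.163 0.085" --pt "0.3946 -0.3307 0.031 -0.001 0.001 1.163 0.085"

```text
time_s: 1.75
tcp_pos: [0.4917, -0.18, 0.2004]
ee_rot: [2.895, -1.217, 0.002]
wrist_force: [-0.5, 0.1, 0.1]
grip_width: 0.0852
grip_force: 0.0
```

```bash
python3 - <<'E'
from h import *
st()
c=read_camera("wrist"); W=world(c); save(c,"w1.png")
m=(W[...,2]>.105)&(W[...,2]<.125)&(np.hypot(W[...,0]-.492,W[...,1]+.178)<.035)
P=W[m]; print(cv2.minAreaRect(P[:,:2].astype(np.float32)),len(P),np.median(P[:,2]))
print(inc([.492,-.1785,.087],-135.5))
E
```

```text
t 1.75 tcp [ 0.4917 -0.18    0.2004] yawY -135.62 z [ 0.001 -0.001 -1.   ] F [-0.5   0.14  0.07] T [ 0.036  0.042 -0.004] w 0.0852 0.0 q [ 0.07  0.4   0.27  1.89 -0.13  0.88 -1.96]
((0.4898799657821655, -0.1787189245223999), (0.013810086995363235, 0.045392949134111404), 43.98804473876953) 1204 0.11485421201664626
[-0.001  -0.001   0.1134  0.0003 -0.0015 -0.0017]
```

View pics/w1.png

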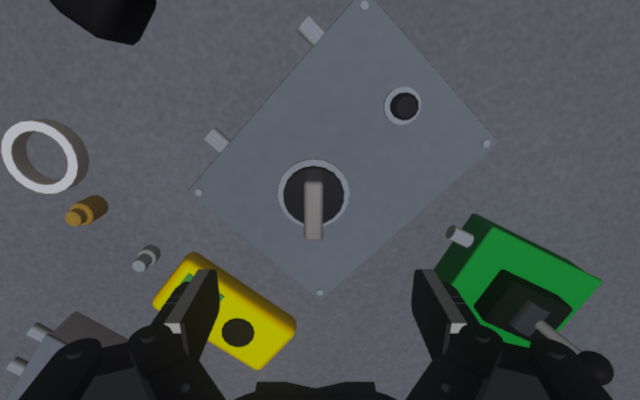

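The wrist view shows the bar centred at (314,210), vertical in the picture, between the fingers at x≈200 and 430. The alignment is good. I descend and grip.

Emit:
move_arm --pt "-0.001 0 0.04 0 -0.0015 0 0.085" --pt "-0.001 0 0.08 0 -0.0015 0 0.085" --pt "-0.001 0 0.105 0 -0.0015 0 0.085" --pt "-0.001 0 0.114 0 -0.0015 0 0.085" --pt "-0.001 0 0.114 0 -0.0015 0 0.06" --pt "-0.001 0 0.114 0 -0.0015 0 0.04" --pt "-0.001 0 0.114 0 -0.0015 0 0.025" --pt "-0.001 0 0.114 0 -0.0015 0 0.018" --pt "-0.001 0 0.114 0 -0.0015 0 0.014" --pt "-0.001 0 0.114 0 -0.0015 0 0.008" --pt "-0.001 0 0.114 0 -0.0015 0 0.0" --pt "-0.001 0 0.114 0 -0.0015 0 0.0" --pt "-0.001 0 0.114 0 -0.0015 0 0.0" --pt "-0.001 0 0.114 0 -0.0015 0 0.0"

```text
time_s: 3.2
tcp_pos: [0.4923, -0.1782, 0.0872]
ee_rot: [-2.897, 1.215, -0.002]
wrist_force: [-0.2, 1.3, 7.2]
grip_width: 0.0134
grip_force: 58.7
```

```bash
python3 -c "
from h import *
st()"
```

```text
t 3.2 tcp [ 0.4923 -0.1782  0.0872] yawY -135.5 z [ 0.001 -0.    -1.   ] F [-0.18  1.32  7.22] T [ 0.183  0.18  -0.128] w 0.0134 58.7 q [ 0.11  0.55  0.21  2.01 -0.2   0.6  -1.91]
```

Emit:
move_arm --pt "0 0 0 0 0 -0.08 0" --pt "0 0 0 0 0 -0.16 0" --pt "0 0 0 0 0 -0.24 0" --pt "0 0 0 0 0 -0.32 0" --pt "0 0 0 0 0 -0.4 0" --pt "0 0 0 0 0 -0.48 0" --pt "0 0 0 0 0 -0.56 0" --pt "0 0 0 0 0 -0.64 0" --pt "0 0 0 0 0 -0.7 0" --pt "0 0 0 0 0 -0.7 0" --pt "0 0 0 0 0 -0.7 0"

```text
time_s: 4.3
tcp_pos: [0.4927, -0.1771, 0.0872]
ee_rot: [-3.137, 0.146, -0.003]
wrist_force: [1.6, 5.8, 7.5]
grip_width: 0.0132
grip_force: 58.8
```

```bash
python3 -c "
from h import *
st()"
```

```text
t 4.3 tcp [ 0.4927 -0.1771  0.0872] yawY -95.32 z [ 0.002  0.001 -1.   ] F [1.58 5.77 7.45] T [ 1.132 -0.092 -0.027] w 0.0132 58.8 q [ 0.25  0.54  0.    2.01 -0.01  0.6  -1.4 ]
```

Emit:
move_arm --pt "0 0 0 0 0 -0.03 0" --pt "0 0 0 0 0 -0.06 0" --pt "0 0 0 0 0 -0.09 0" --pt "0 0 0 0 0 -0.09 0" --pt "0 0 0 0 0 -0.09 0"

```text
time_s: 4.8
tcp_pos: [0.4927, -0.177, 0.0872]
ee_rot: [-3.141, 0.005, -0.003]
wrist_force: [1.2, 5.8, 7.2]
grip_width: 0.0129
grip_force: 58.8
```

```bash
python3 -c "
from h import *
st()"
```

```text
t 4.8 tcp [ 0.4927 -0.177   0.0872] yawY -90.17 z [ 0.002  0.001 -1.   ] F [1.23 5.77 7.17] T [ 1.225 -0.125 -0.134] w 0.0129 58.8 q [ 0.27  0.54 -0.02  2.01  0.02  0.6  -1.34]
```

Emit:
move_arm --pt "0 -0.001 0 0 0 -0.06 0" --pt "0 -0.001 0 0 0 -0.12 0" --pt "0 -0.001 0 0 0 -0.18 0" --pt "0 -0.001 0 0 0 -0.25 0" --pt "0 -0.001 0 0 0 -0.25 0" --pt "0 -0.001 0 0 0 -0.25 0"

```text
time_s: 5.4
tcp_pos: [0.4927, -0.1764, 0.0873]
ee_rot: [-3.117, -0.387, -0.003]
wrist_force: [1.2, 4.1, 7.3]
grip_width: 0.0128
grip_force: 58.9
```

```bash
python3 -c "
from h import *
st()"
```

```text
t 5.4 tcp [ 0.4927 -0.1764  0.0873] yawY -75.86 z [ 0.002  0.001 -1.   ] F [1.2  4.07 7.3 ] T [ 0.972 -0.044 -0.035] w 0.0128 58.9 q [ 0.32  0.54 -0.1   2.    0.08  0.6  -1.16]
```

Emit:
move_arm --pt "0 0 0 0 0 -0.03 0" --pt "0 0 0 0 0 -0.06 0" --pt "0 0 0 0 0 -0.09 0" --pt "0 0 0 0 0 -0.09 0" --pt "0 0 0 0 0 -0.09 0"

```text
time_s: 5.9
tcp_pos: [0.4926, -0.1763, 0.0873]
ee_rot: [-3.097, -0.526, -0.003]
wrist_force: [0.1, 5.5, 7.6]
grip_width: 0.0132
grip_force: 59.0
```

```bash
python3 -c "
from h import *
st()"
```

```text
t 5.9 tcp [ 0.4926 -0.1763  0.0873] yawY -70.7 z [ 0.002  0.001 -1.   ] F [0.14 5.53 7.6 ] T [ 1.045  0.05  -0.053] w 0.0132 59.0 q [ 0.34  0.54 -0.12  2.    0.11  0.61 -1.09]
```

Emit:
move_arm --pt "0 -0.001 0 0 0 -0.06 0" --pt "0 -0.001 0 0 0 -0.12 0" --pt "0 -0.001 0 0 0 -0.18 0" --pt "0 -0.001 0 0 0 -0.25 0" --pt "0 -0.001 0 0 0 -0.25 0" --pt "0 -0.001 0 0 0 -0.25 0"

```text
time_s: 6.5
tcp_pos: [0.4924, -0.1759, 0.0873]
ee_rot: [3.008, 0.907, 0.003]
wrist_force: [0.6, 4.4, 7.2]
grip_width: 0.013
grip_force: 59.2
```

```bash
python3 -c "
from h import *
st()"
```

```text
t 6.5 tcp [ 0.4924 -0.1759  0.0873] yawY -56.45 z [ 0.002  0.    -1.   ] F [0.64 4.4  7.25] T [ 0.7   -0.118 -0.466] w 0.013 59.2 q [ 0.39  0.54 -0.19  2.    0.17  0.61 -0.91]
```

Emit:
move_arm --pt "0 0 0 0 0 -0.03 0" --pt "0 0 0 0 0 -0.06 0" --pt "0 0 0 0 0 -0.09 0" --pt "0 0 0 0 0 -0.09 0" --pt "0 0 0 0 0 -0.09 0"

```text
time_s: 7.0
tcp_pos: [0.4923, -0.1757, 0.0873]
ee_rot: [2.964, 1.04, 0.003]
wrist_force: [0.7, 4.5, 7.0]
grip_width: 0.0129
grip_force: 61.1
```

```bash
python3 -c "
from h import *
st()"
```

```text
t 7.0 tcp [ 0.4923 -0.1757  0.0873] yawY -51.35 z [ 0.002  0.001 -1.   ] F [0.65 4.52 7.01] T [ 0.882  0.094 -0.853] w 0.0129 61.1 q [ 0.4   0.54 -0.22  2.    0.19  0.62 -0.84]
```

```bash
python3 - <<'E'
from h import *
c=read_camera("wrist"); W=world(c); np.savez("pics/w2",**c); 
cv2.imwrite("pics/w2.png",cv2.resize(c["pixels"][180:400,190:450,::-1],None,fx=2.5,fy=2.5,interpolation=cv2.INTER_CUBIC))
E
```

```text
(no output)
```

View pics/w2.png

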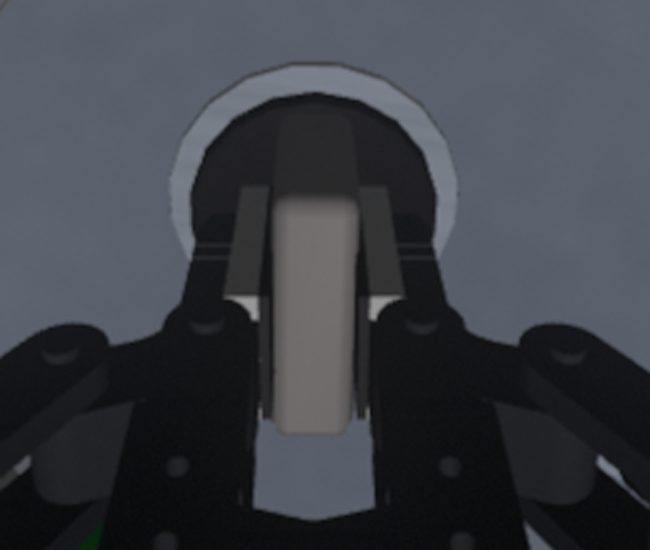

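The bar lies along the fingers, with its centre line running from (316,200) to (312,430), so there has been no gross slip. The torque has risen to 0.85 N m, so this is the stop. I back off, release and measure the click 1 angle.

Emit:
move_arm --pt "0 0 0 0 0 0.04 0" --pt "0 0 0 0 0 0.08 0" --pt "0 0 0 0 0 0.12 0" --pt "0 0 0 0 0 0.12 0" --pt "0 0 0 0 0 0.12 0"

```text
time_s: 7.55
tcp_pos: [0.4924, -0.1758, 0.0872]
ee_rot: [3.021, 0.862, 0.003]
wrist_force: [1.4, 2.5, 6.3]
grip_width: 0.0134
grip_force: 58.9
```

```bash
python3 -c "
from h import *
st()"
```

```text
t 7.55 tcp [ 0.4924 -0.1758  0.0872] yawY -58.16 z [ 0.002  0.    -1.   ] F [1.43 2.49 6.29] T [ 0.675 -0.102 -0.131] w 0.0134 58.9 q [ 0.38  0.54 -0.19  2.    0.16  0.61 -0.93]
```

Emit:
move_arm --pt "0 0 0 0 0 0 0.03" --pt "0 0 0 0 0 0 0.06" --pt "0 0 0 0 0 0 0.06" --pt "0 0 0 0 0 0 0.06" --pt "0 0 0 0 0 0 0.06" --pt "0 0 0 0 0 0 0.06"

```text
time_s: 8.15
tcp_pos: [0.4912, -0.1764, 0.0862]
ee_rot: [-3.021, -0.862, 0.001]
wrist_force: [-0.3, -0.5, -0.5]
grip_width: 0.06
grip_force: 0.0
```

```bash
cat >> h.py <<'E'
def bar(name="wrist"):
    c=read_camera(name); W=world(c); px=c["pixels"].astype(int)
    m=(W[...,2]>.109)&(W[...,2]<.120)&(np.hypot(W[...,0]-.492,W[...,1]+.178)<.033)&(px.min(-1)>70)
    P=W[m][:,:2]; q=P-P.mean(0); w,V=np.linalg.eigh(q.T@q)
    v=V[:,1]; print(name,"bar deg",np.degrees(np.arctan2(v[1],v[0]))%180,cv2.minAreaRect(P.astype(np.float32)),len(P)); return c
E
python3 - <<'E'
from h import *
st(); bar("wrist"); bar("top")
E
```

```text
t 8.15 tcp [ 0.4912 -0.1764  0.0862] yawY -58.16 z [-0. -0. -1.] F [-0.35 -0.5  -0.49] T [-0.071  0.035 -0.011] w 0.06 0.0 q [ 0.38  0.54 -0.19  2.    0.17  0.61 -0.93]
wrist bar deg 29.57554020142942 ((0.49019479751586914, -0.1783423274755478), (0.04564181715250015, 0.01359337754547596), 29.086483001708984) 3100
top bar deg 90.0 ((0.0, 0.0), (0.0, 0.0), 0.0) 0h.py:21: RuntimeWarning: Mean of empty slice.
  P=W[m][:,:2]; q=P-P.mean(0); w,V=np.linalg.eigh(q.T@q)
  ret = um.true_divide(
```

Released, the bar rests at 29.3°, in click 1. That fits the torque readings, with the stop at about 31°. I regrip aligned with it and turn 80° clockwise.

Emit:
move_arm --pt "0 0 0 0 0 0.044 0.06" --pt "0 0 0 0 0 0.044 0.04" --pt "0 0 0 0 0 0.044 0.02" --pt "0 0 0 0 0 0.044 0.01" --pt "0 0 0 0 0 0.044 0" --pt "0 0 0 0 0 0.044 0" --pt "0 0 0 0 0 0.044 0"

```text
time_s: 8.95
tcp_pos: [0.4913, -0.1765, 0.0865]
ee_rot: [3.039, 0.795, -0.0]
wrist_force: [-0.0, -0.6, 3.3]
grip_width: 0.0133
grip_force: 60.1
```

```bash
python3 -c "
from h import *
st()"
```

```text
t 8.95 tcp [ 0.4913 -0.1765  0.0865] yawY -60.67 z [-0. -0. -1.] F [-0.01 -0.55  3.27] T [-0.129  0.044  0.011] w 0.0133 60.1 q [ 0.37  0.54 -0.17  2.    0.15  0.61 -0.96]
```

Emit:
move_arm --pt "0 0 0 0 0 0.1 0" --pt "0 0 0 0 0 0.2 0" --pt "0 0 0 0 0 0.3 0" --pt "0 0 0 0 0 0.4 0" --pt "0 0 0 0 0 0.5 0" --pt "0 0 0 0 0 0.6 0" --pt "0 0 0 0 0 0.7 0" --pt "0 0 0 0 0 0.8 0" --pt "0 0 0 0 0 0.9 0" --pt "0 0 0 0 0 1.0 0" --pt "0 0 0 0 0 1.1 0" --pt "0 0 0 0 0 1.2 0" --pt "0 0 0 0 0 1.28 0" --pt "0 0 0 0 0 1.34 0" --pt "0 0 0 0 0 1.38 0" --pt "0 0 0 0 0 1.396 0" --pt "0 0 0 0 0 1.396 0" --pt "0 0 0 0 0 1.396 0"

```text
time_s: 10.75
tcp_pos: [0.4913, -0.1772, 0.0864]
ee_rot: [2.839, -1.344, 0.001]
wrist_force: [-0.7, -5.0, 3.6]
grip_width: 0.0128
grip_force: 60.2
```

```bash
python3 -c "
from h import *
st()"
```

```text
t 10.75 tcp [ 0.4913 -0.1772  0.0864] yawY -140.65 z [ 0.    -0.001 -1.   ] F [-0.67 -5.01  3.62] T [-1.347  0.234 -0.083] w 0.0128 60.2 q [ 0.09  0.55  0.24  2.01 -0.22  0.6  -1.97]
```

Emit:
move_arm --pt "0 0 0 0 0 0 0.03" --pt "0 0 0 0 0 0 0.06" --pt "0 0 0 0 0 0 0.06" --pt "0 0 0 0 0 0 0.06" --pt "0 0 0 0 0 0 0.06"

```text
time_s: 11.25
tcp_pos: [0.4913, -0.1762, 0.0862]
ee_rot: [2.84, -1.344, -0.001]
wrist_force: [-0.7, 0.5, -0.0]
grip_width: 0.06
grip_force: 0.0
```

```bash
python3 - <<'E'
from h import *
st(); bar("wrist")
E
```

```text
t 11.25 tcp [ 0.4913 -0.1762  0.0862] yawY -140.64 z [-0.  0. -1.] F [-0.65  0.52 -0.01] T [ 0.001 -0.015 -0.026] w 0.06 0.0 q [ 0.09  0.55  0.24  2.01 -0.22  0.6  -1.97]
wrist bar deg 129.30294932651873 ((0.4948863089084625, -0.17633219063282013), (0.03823481872677803, 0.045101817697286606), 17.3544979095459) 3130
```

Emit:
move_arm --pt "0 0 -0.02 0 0 0 0.085" --pt "0 0 -0.06 0 0 0 0.085" --pt "0 0 -0.1 0 0 0 0.085" --pt "0 0 -0.114 0 0 0 0.085" --pt "0 0 -0.114 0 0 0 0.085"

```text
time_s: 11.8
tcp_pos: [0.4925, -0.1768, 0.2026]
ee_rot: [-2.839, 1.344, -0.006]
wrist_force: [0.4, -0.3, -0.3]
grip_width: 0.0849
grip_force: 0.0
```

```bash
python3 - <<'E'
from h import *
st(); c=bar("wrist"); 
W=world(c); px=c["pixels"].astype(int)
m=(W[...,2]>.111)&(W[...,2]<.119)&(np.hypot(W[...,0]-.492,W[...,1]+.178)<.033)
print(cv2.minAreaRect(W[m][:,:2].astype(np.float32)))
cv2.imwrite("pics/w3.png",c["pixels"][:,:,::-1])
E
```

```text
t 11.8 tcp [ 0.4925 -0.1768  0.2026] yawY -140.66 z [ 0.004 -0.001 -1.   ] F [ 0.37 -0.3  -0.3 ] T [0.    0.018 0.018] w 0.0849 0.0 q [ 0.04  0.39  0.31  1.89 -0.15  0.88 -2.04]
wrist bar deg 129.8016082575315 ((0.48907533288002014, -0.1782071441411972), (0.013352288864552975, 0.04529256001114845), 39.04511260986328) 1058
((0.4896496534347534, -0.17839114367961884), (0.013417553156614304, 0.04620258882641792), 40.047977447509766)
```

View pics/w3.png

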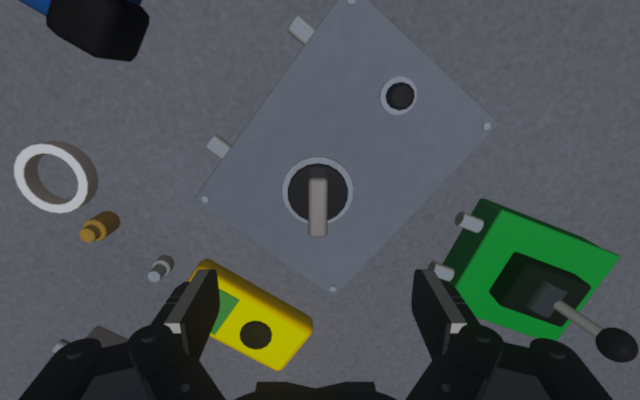

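The bar rests at about 129.5° (at (317,207) in the view), 80° clockwise from the click 1 angle, and everything else is undisturbed. Next is the toggle. The hinge is at about (0.505,0.179) with yaw 7.3°, and the ball at (0.477,0.175) agrees with the geometry.

```bash
python3 -c "
from h import *
print(inc([.441,.171,.2],-82.7))"
```

```text
[-3.0070e-01 -1.8100e-01  8.0000e-04 -4.0000e-04 -1.7000e-03 -1.0113e+00]
```

Emit:
move_arm --pt "-0.3007 -0.181 0.001 0 -0.002 -1.011 0" --pt "-0.3007 -0.181 0.001 0 -0.002 -1.011 0" --pt "-0.3007 -0.181 0.001 0 -0.002 -1.011 0" --pt "-0.3007 -0.181 0.001 0 -0.002 -1.011 0" --pt "-0.3007 -0.181 0.001 0 -0.002 -1.011 0" --pt "-0.3007 -0.181 0.001 0 -0.002 -1.011 0" --pt "-0.3007 -0.181 0.001 0 -0.002 -1.011 0" --pt "-0.3007 -0.181 0.001 0 -0.002 -1.011 0" --pt "-0.3007 -0.181 0.001 0 -0.002 -1.011 0" --pt "-0.3007 -0.181 0.001 0 -0.002 -1.011 0" --pt "-0.3007 -0.181 0.001 0 -0.002 -1.011 0" --pt "-0.3007 -0.181 0.001 0 -0.002 -1.011 0" --pt "-0.3007 -0.181 0.001 0 -0.002 -1.011 0" --pt "-0.3007 -0.181 0.001 0 -0.002 -1.011 0"

```text
time_s: 13.25
tcp_pos: [0.4408, 0.1705, 0.1993]
ee_rot: [-3.135, -0.197, 0.003]
wrist_force: [-1.1, -0.4, 0.1]
grip_width: -0.0001
grip_force: 0.0
```

```bash
python3 - <<'E'
from h import *
st(); c=read_camera("wrist"); W=world(c); save(c,"w4.png")
m=(W[...,2]>.12)&(W[...,2]<.145)&(np.hypot(W[...,0]-.478,W[...,1]-.175)<.03); print(cv2.minAreaRect(W[m][:,:2].astype(np.float32)),m.sum())
print(inc([.441,.171,.118],-82.7))
E
```

```text
t 13.25 tcp [0.4408 0.1705 0.1993] yawY -82.79 z [-0.002  0.001 -1.   ] F [-1.13 -0.42  0.08] T [-0.027  0.016 -0.026] w -0.0001 0.0 q [-0.45  0.32 -0.03  2.    0.01  0.83 -1.92]
((0.47777101397514343, 0.176612988114357), (0.02492396906018257, 0.025146758183836937), 51.38016128540039) 1313
[ 0.0005 -0.0002  0.0813 -0.0009  0.0019 -0.0012]
```

View pics/w4.png

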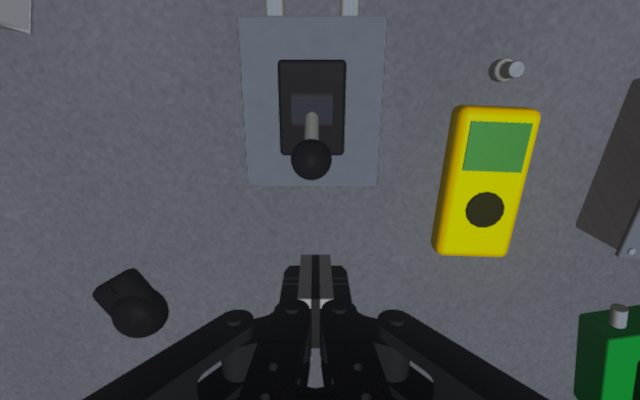

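The ball is at (311,160), straight ahead of the shut fingers at (316,290). I descend behind it and push along tool x.

Emit:
move_arm --pt "0 0 0.04 0 0.002 0 0" --pt "0 0 0.075 0 0.002 0 0" --pt "0 0 0.081 0 0.002 0 0" --pt "0 0 0.081 0 0.002 0 0" --pt "0.01 0 0.081 0 0.002 0 0" --pt "0.018 0 0.081 0 0.002 0 0" --pt "0.026 0 0.081 0 0.002 0 0" --pt "0.034 0 0.081 0 0.002 0 0" --pt "0.042 0 0.081 0 0.002 0 0" --pt "0.05 0 0.081 0 0.002 0 0" --pt "0.056 0 0.081 0 0.002 0 0" --pt "0.062 0 0.081 0 0.002 0 0" --pt "0.066 0 0.081 0 0.002 0 0" --pt "0.066 0 0.081 0 0.002 0 0"

```text
time_s: 14.7
tcp_pos: [0.5065, 0.1793, 0.118]
ee_rot: [-3.134, -0.199, -0.0]
wrist_force: [-1.0, -0.2, 0.9]
grip_width: 0.0001
grip_force: 0.0
```

```bash
cat >> h.py <<'E'
def ball(n="top"):
    c=read_camera(n); W=world(c)
    m=(W[...,2]>.115)&(W[...,2]<.146)&(np.hypot(W[...,0]-.52,W[...,1]-.18)<.05)&(c["pixels"].max(-1)<60)
    P=W[m]; print(n,cv2.minAreaRect(P[:,:2].astype(np.float32)),m.sum()); return c
E
python3 -c "
from h import *
st(); ball('scene')"
```

```text
t 14.7 tcp [0.5065 0.1793 0.118 ] yawY -82.75 z [ 0.     0.001 -1.   ] F [-1.   -0.22  0.93] T [-0.019  0.062 -0.014] w 0.0001 0.0 q [-0.41  0.51 -0.03  1.94  0.02  0.69 -1.89]
scene ((0.5242612361907959, 0.1743539273738861), (0.04273925721645355, 0.01711655966937542), 19.462528228759766) 88
```

Force is only 1 N, so the lever is still following. I push on in small steps to its end.

Emit:
move_arm --pt "0.001 0 0 0 0 0 0" --pt "0.002 0 0 0 0 0 0" --pt "0.003 0 0 0 0 0 0" --pt "0.003 0 0 0 0 0 0"

```text
time_s: 15.15
tcp_pos: [0.5088, 0.1797, 0.1181]
ee_rot: [-3.134, -0.199, 0.0]
wrist_force: [-0.9, -0.6, -1.1]
grip_width: -0.0001
grip_force: 0.5
```

Emit:
move_arm --pt "0.001 0 0 0 0 0 0" --pt "0.002 0 0 0 0 0 0" --pt "0.002 0 0 0 0 0 0"

```text
time_s: 15.45
tcp_pos: [0.5104, 0.1799, 0.118]
ee_rot: [-3.135, -0.199, 0.002]
wrist_force: [-3.2, -0.7, 0.3]
grip_width: 0.0002
grip_force: 1.7
```

Emit:
move_arm --pt "0.001 0 0 0 0 0 0" --pt "0.001 0 0 0 0 0 0"

```text
time_s: 15.65
tcp_pos: [0.5106, 0.1799, 0.118]
ee_rot: [-3.135, -0.199, 0.004]
wrist_force: [-6.4, -0.6, 2.9]
grip_width: 0.0001
grip_force: 3.4
```

The force is rising at 0.5105, which is the predicted end of the throw. I retreat and lift clear.

Emit:
move_arm --pt "-0.01 0 0 0 0 0 0" --pt "-0.04 0 0 0 0 0 0" --pt "-0.065 0 0 0 0 0 0" --pt "-0.065 0 -0.04 0 0 0 0" --pt "-0.065 0 -0.08 0 0 0 0" --pt "-0.065 0 -0.1 0 0 0 0" --pt "-0.065 0 -0.1 0 0 0 0" --pt "-0.065 0 -0.1 0 0 0 0"

```text
time_s: 16.45
tcp_pos: [0.4476, 0.1719, 0.2184]
ee_rot: [-3.134, -0.199, -0.003]
wrist_force: [0.1, 0.6, -0.5]
grip_width: 0.0001
grip_force: 0.0
```

```bash
python3 - <<'E'
from h import *
st(); ball("wrist"); ball("scene")
c=read_camera("top"); save(c,"top9.png"); W=world(c)
m=np.zeros((400,640),bool); m[178:214,362:398]=1; m&=(W[...,2]>.1)&(W[...,2]<.125); print(m.sum())
if m.sum()>20: print(cv2.minAreaRect(W[m][:,:2].astype(np.float32)))
E
```

```text
t 16.45 tcp [0.4476 0.1719 0.2184] yawY -82.73 z [ 0.002  0.002 -1.   ] F [ 0.14  0.57 -0.49] T [-0.033 -0.01  -0.017] w 0.0001 0.0 q [-0.44  0.3  -0.03  1.96  0.01  0.88 -1.92]
wrist ((0.5324026346206665, 0.18323694169521332), (0.024615874513983727, 0.024958010762929916), 6.553119659423828) 1331
scene ((0.5394606590270996, 0.1796213537454605), (0.017977874726057053, 0.014591427519917488), 54.25730514526367) 54
78
((0.49128568172454834, -0.17846091091632843), (0.013664442114531994, 0.046245209872722626), 38.68275451660156)
```

View pics/top9.png

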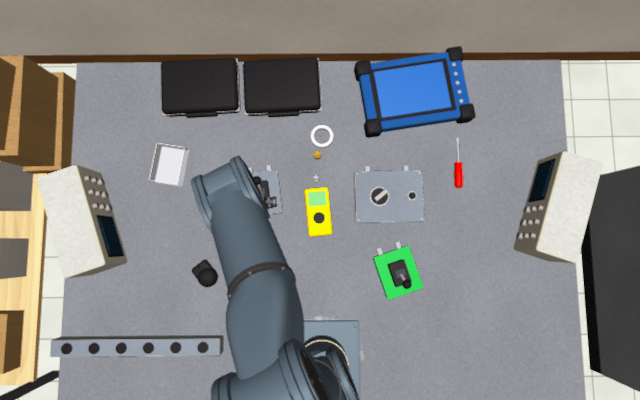

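The top view shows the lever over to the +x side and the bar at about 129°. Nothing else has moved and the arm is clear.

```bash
python3 -c "
from h import *
print(r.hand_in())"
```

```text
the job is handed in; nothing more can be done
None
```

The job is handed in, with no verdict returned: I turned the knob to its counter-clockwise stop (about 0.85 N m felt, below the 1.4 N m limit), then 80° (four clicks) clockwise, threw the toggle over to an estimated 0.95 rad and backed the arm clear.

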